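# Roll a cart wheel home into its spring clip

## Robot

A 6-joint arm with a two-finger parallel gripper is mounted at the origin on the work surface. World frame = base frame: x ahead of the robot, y to its left, z up, the work surface at z = 0. Lengths are in m, angles in rad, forces in N, time in s.
With the tool pointing down it reaches from about 0.25 to 0.775 m from the base axis. Payload 4 kg.
Tool frame: the origin (TCP) lies at the very end of the fingers, on their centre line; the grasp point (between the pads) lies 19 mm behind it (robot.hold_point_z is the distance from the TCP to the grasp point, in m); z points along the fingers, y is the line along which they close (so a half turn about z gives the same grasp; the last joint's range is limited). The gripper opens to 94 mm and grips with 3 to 60 N. Pads are 16 mm wide; open, the fingers measure 119 mm over their backs; the gripper's body (75 mm by 177 mm) begins 78 mm behind the grasp point.
Start: joints at [-1.326, 0.087, 1.371, -0, 1.684, -0.103], TCP at [0.187, -0.517, 0.206] pointing down, gripper open.
Joint ranges: [-3.1, 3.1], [-0.76, 2.03], [0.27, 2.55], [-1.08, 4.22], [0.17, 2.65], [-2.57, 2.57]. Speed limits (rad/s): [2.79, 2.79, 3.14, 3.14, 3.14, 3.14].

## Interface

Orientations are given as [roll, pitch, yaw] about the fixed x, y, z axes, in that order (R = Rz(yaw) Ry(pitch) Rx(roll)).
In Python, from bench import robot gives the robot as it stands.
- The arm moves only by the tool carry_out, never from a script. Its argument "steps" is a list of rows, each a list of 3 entries, a list of its own where there are three numbers: the shift along the tool's x, y, z in m, then the turn about the tool's z in units of 10 degrees (1.0 is 10 degrees), then the closure, from -1 (fully open) to 1 (shut). In form: [[[tx, ty, tz], roll, jaw], ...]. A call has 1 to 10 rows; each row is the pose to reach, as a shift and turn from the pose commanded when the call began, along the tool's axes at that moment; what a row does not reach only later rows make up. A row lasts 1/8 s, in which the tool goes at most 62.5 mm and 10.7 degrees, less where a joint would pass 70% of its speed; a pose out of reach is approached as far as the arm can. A call with a gripper value outside its range is refused whole. The fingers move at their own pace and stop on an object; the grip force is fixed at half the most. Time passes only in rows, so rows that repeat a pose let the fingers close. It gives the time, the measured TCP pose, the force, the opening and the grip force at its end, in the units of the state.
- robot.get_obs(): the state, without advancing time (a new reading comes with each control period).
- robot.snapshot(name): name is "scene" or "top" or "wrist"; returns a dict with "image" (480x640x3 uint8, red, green, blue), "z_map" (480x640 float32, m along the optical axis (not along the pixel's ray), 0 where there is no reading), "mtx" (3x3 intrinsics, pixels), "R" (3x3) and "t" (3): a world point X has camera coordinates R X + t. Camera axes: x right, y down, z forward; pixel columns grow to the right and rows downward; lengths in m; the calibration is good to about 2 mm. A picture is of the moment at which its call begins.
- robot.close_job(): hands the job in; it is judged then, once.
The state is a dict: "time": time; "joint_positions": joint angles; "qvel": joint speeds; "joint_torque": joint torques, N m; "tool_pos": TCP position; "ee_rot": TCP orientation; "wrist_force": force on the tool from outside, world axes, zero at the start; "wrist_torque": the same for the moment, N m; "width": finger opening in m; "finger_force": force on a finger pad.
Only numpy, scipy, OpenCV 4.12 (cv2) and the standard library are available. Lean on these libraries where they do the work, as an engineer would, in place of code of your own. Each camera call takes 0.05 s, during which the arm holds its last target. There are 200 camera calls.

## Task

Line the small cart wheel up with the mouth of the bench clip, then roll it on its rim, always upright and never carried or dragged along, in between the two sprung cheeks until it meets the rubber buffer, wherever that has been screwed to. Press it home against the buffer with about 10 newtons for a moment (never more than 16), then let go gently and leave it standing straight in the clip, still snug against the buffer; disturb nothing else on the bench.

Things in the scene. Friction and masses are not known exactly. Their poses are not given: they have to be found in the camera images.
- wheel_center (a point): Centre of the loose cart wheel, 42 mm up: rubber, 84 mm in diameter, 26 mm wide, 0.22 to 0.42 kg, standing on its rim. A steel axle 18 mm thick, fixed to it, sticks out 14 mm from each face (54 mm over its ends): fingers straddling the wheel can push it from behind. Can be pinched across its faces above the axle. y along the axle; z to a small steel bar on the face, on top at the start.
- wheel: The same wheel; origin at the rim opposite the steel bar, at the bench at first, turning with it. It starts 128 to 155 mm before clip_seat, up to 10 mm beside the centre line, turned up to 0.3 rad from it. Rolled without sliding it makes about half a turn, so the bar ends in the lower half. It rolls freely on the bench.
- clip_seat (a point): Point on the fixed clip's centre line, 42 mm above the bench, midway along the straight part of its cheeks. x: level, the way the wheel rolls in; y to the left, z up. Two white cheeks, left and right, tops 22 mm above the bench, straight from x = -32 to +32 mm, 24 mm apart when empty; blocks 16 mm high hold them, out to y = +-46 mm. The wheel rolls on the bench itself.
- clip_mouth (a point): Middle of the clip's mouth, 71 mm before clip_seat, 22 mm above the bench, axes alike. From here the cheeks narrow from 41 mm to 24 mm apart over 39 mm. Each yields outwards up to 8 mm on a spring (about 4 N on the seated wheel): the wheel rubs, needs some 1 to 3 N to go in, and is then held.
- stop: Stop block at the clip's far end, fixed for the run, 44 mm wide, 62 mm high. Origin on the bench, 18 mm before its front, 48 to 56 mm beyond clip_seat; x away from the wheel. A rod holds a rubber buffer (36 mm wide, 25 to 59 mm above the bench); its face stands 0 to 20 mm before this origin: not measured, feel for it. Rod rigid, buffer yields 1 mm for 8 N. The wheel is home when its rim bears on it.
- flask: Bystander: conical glass flask, 72 mm wide, 120 mm high; origin under its base.
- wash_bottle: Bystander: white plastic bottle, 56 mm wide, 140 mm high; origin under its base.
- stopper: Bystander: cork stopper, 34 mm wide, 28 mm high; origin under its base.
Things that resemble listed ones, but are neither listed nor needed, are in the scene too. Leave any blue or turquoise look-alike of the wheel alone.

How it is judged:
On the way, in this order (a step that is already met when the one before it is completed fails the run):
1. the wheel has rolled at least half a radian while still before the clip, on the bench and in line with it (angle between wheel_center's own z axis and vertical above 0.5 rad and x of wheel_center in the frame of clip_seat below -0.06 m and angle between the y axis of wheel_center and the y axis of clip_seat, either way round below 0.3 rad and height (world z) of wheel_center below 0.047 m), for 0.02 s.
2. the wheel, between the cheeks, is pressed against the buffer with more than 5 N (contact force between wheel and stop above 5 N and x of wheel_center in the frame of clip_seat above -0.02 m and angle between wheel_center's own z axis and vertical above 1.7 rad), for 0.2 s.
At the end, for the whole second after the job is handed in: Wheel released, at rest, standing on the bench between the cheeks, still bearing on the buffer (over 0.2 N), centre within 4 mm of the clip's centre line, axle level and square to the clip within 0.12 rad, steel bar over 1.7 rad from upright; flask, bottle and stopper moved under 30 mm (contact force between wheel and stop above 0.2 N and x of wheel_center in the frame of clip_seat above -0.02 m and y of wheel_center in the frame of clip_seat between -0.004 and 0.004 m and angle between the y axis of wheel_center and the y axis of clip_seat, either way round below 0.12 rad and angle between wheel_center's own z axis and vertical above 1.7 rad and height (world z) of wheel_center below 0.047 m and linear speed of wheel below 0.02 m/s and distance of each of flask, wash_bottle, stopper from where it was at the start of the episode below 0.03 m); the robot touches nothing.
It fails at once if the wheel falls or leans over by more than 0.5 rad (angle between wheel_center's own y axis and vertical below 1.07 rad or angle between wheel_center's own y axis and vertical above 2.07 rad).
It fails at once if the wheel is lifted more than 12 mm off the bench (height (world z) of wheel_center above 0.054 m).
It fails at once if the wheel is pressed against the stop with more than 18 N (contact force between wheel and stop above 18 N).
It fails at once if a bystander is pushed more than 30 mm (distance of any of flask, wash_bottle, stopper from where it was at the start of the episode above 0.03 m).
It also fails if it takes over 67 s, if anything falls off the work surface, if the arm or the gripper's body presses on something with over 40 N, if the wrist force passes 120 N, or if a joint passes its speed limit or range.

## Working session

There is one attempt and no reset: what is moved stays moved. The work goes in short steps, Python scripts to look and compute and a tool call to move; the robot and the scene stay as the last step left them, time stands still between calls to the robot, and variables do not carry over. Pictures are saved under pics/ and viewed, at most 12 in all, crops included, and the job is handed in when it is done.

Besides the shell and the picture viewer there is one more tool, called after "Call:" in YAML: its name, and indented under it one key for each argument. carry_out: Moves the arm, as the interface text tells. Its arguments: {"type":"object","properties":{"steps":{"type":"array","items":{"type":"array"}}},"required":["steps"]}

```bash
mkdir -p pics; ls; cat > h.py <<'E'
import numpy as np, cv2
from bench import robot
def snap(n,f=None):
    s=robot.snapshot(n)
    if f: cv2.imwrite('pics/'+f,s['image'][:,:,::-1])
    np.savez('last_'+n,**s); return s
def pt(s,u,v,z=None):
    K,R,t=s['mtx'],s['R'],s['t']
    r=np.linalg.inv(K)@[u,v,1]
    if z is None: return R.T@(r*s['z_map'][int(v),int(u)]-t)
    c=-R.T@t; d=R.T@r
    return c+d*(z-c[2])/d[2]
E
python3 -c "
from h import *
print(robot.get_obs())
snap('top','top1.png');snap('scene','sc1.png')"
```

```text
pics
{'time': 0.0, 'joint_positions': array([-1.32609825e+00,  8.79532770e-02,  1.37224879e+00, -8.02100131e-06,
        1.68359987e+00, -1.03107390e-01]), 'qvel': array([ 1.25215476e-03, -6.20119172e-04, -1.21655634e-03, -1.82131144e-03,
       -9.23760179e-04,  4.58413572e-05]), 'joint_torque': array([-1.81531273e-04, -3.40179491e+01, -3.02426040e+01,  7.16132345e-02,
        3.29157757e-02, -1.65756910e-04]), 'tool_pos': array([ 0.1873145 , -0.51653403,  0.2043079 ]), 'ee_rot': array([-3.13939428e+00, -2.19460285e-04,  3.47804327e-01]), 'wrist_force': array([ 0.51758129, -1.29629491, -0.25341006]), 'wrist_torque': array([ 0.01522576,  0.01309785, -0.04001695]), 'finger_force': 0.0, 'width': 0.09386252128785583}
```

View pics/top1.png

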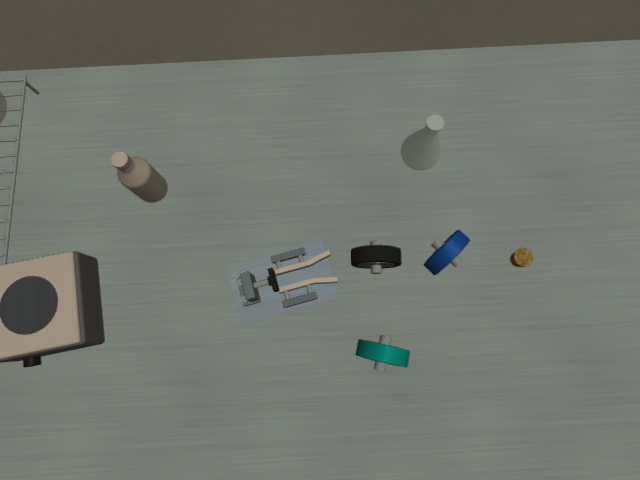

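View pics/sc1.png

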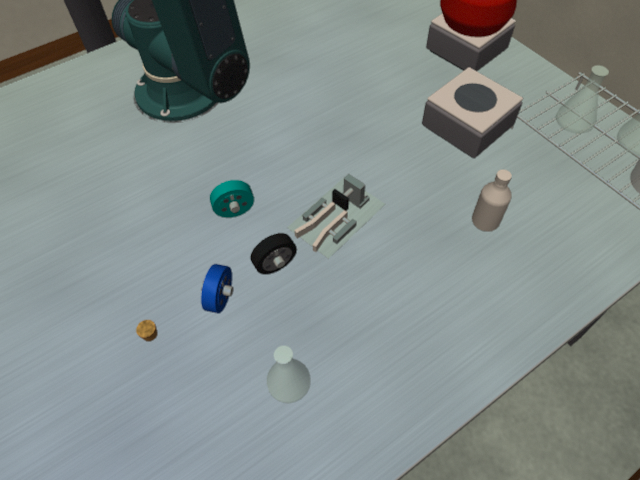

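Top view: black wheel at (376,257), its axle ends near (374,243) and (377,268). The clip runs from its mouth at about (333,268) to the stop at about (248,288). The look-alikes are blue at (447,252) and turquoise at (383,353). I'll enlarge this area.

```bash
python3 -c "
from h import *
s=np.load('last_top.npz')
c=cv2.resize(s['image'][225:335,220:420,::-1],None,fx=4,fy=4,interpolation=cv2.INTER_CUBIC)
cv2.imwrite('pics/crop1.png',c)
c=s['R'].T@-s['t'];print('cam',c)
for n,u,v,z in [('w',376,257,.084),('m1',330,253,.022),('m2',337,280,.022),('stop',248,288,.06),('flask',421,155,0),('cork',523,258,.0),('bottle',150,190,0)]: print(n,pt(s,u,v,z),pt(s,u,v))
"
```

```text
cam [0.42690427 0.01678572 0.77137982]
w [ 0.5474757 -0.0715331  0.084    ] [ 0.54785822 -0.07181329  0.08181927]
m1 [ 0.56950341 -0.00071376  0.022     ] [ 0.56965258 -0.00073207  0.02121609]
m2 [ 0.52212719 -0.01002904  0.022     ] [ 0.52217137 -0.01004148  0.0216523 ]
stop [0.51182194 0.13548413 0.06      ] [0.51155822 0.13511551 0.06220924]
flask [ 0.75109616 -0.18163851  0.        ] [ 0.73223592 -0.17009495  0.0448759 ]
cork [ 0.54683496 -0.34174728  0.        ] [ 0.54243362 -0.32858947  0.02830887]
bottle [0.70908753 0.32368717 0.        ] [0.68856071 0.30136227 0.0561124 ]
```

View pics/crop1.png

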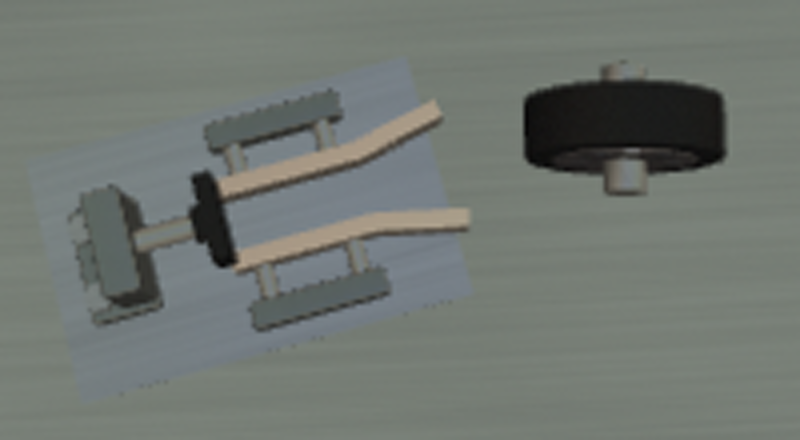

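```bash
cat > m.py <<'E'
from h import *
def cloud(s):
    K,R,t=s['mtx'],s['R'],s['t']; z=s['z_map']
    v,u=np.mgrid[:480,:640]; p=np.stack([(u-K[0,2])/K[0,0]*z,(v-K[1,2])/K[1,1]*z,z],-1)
    return (p-t)@R
if __name__=='__main__':
    s=np.load('last_top.npz'); P=cloud(s)
    g=lambda a,b:pt(s,220+a/4,225+b/4,.022)[:2]
    for n,p in dict(mouth=((437,112),(468,220)),bend=((355,152),(375,222)),far=((222,188),(238,262))).items():
        a,b=map(lambda q:g(*q),p); print(n,(a+b)/2,np.linalg.norm(a-b))
    W=P[235:280,345:410]
    for lo in (.06,.07,.076):
        q=W[(W[...,2]>lo)&(W[...,2]<.1)][:,:2]
        print(lo,len(q),cv2.minAreaRect((q*1000).astype(np.float32)))
    for a,b in ((624,62),(626,193)): print(pt(s,220+a/4,225+b/4,.051))
    st=P[265:310,235:262]; q=st[st[...,2]>.055][:,:2]; print(cv2.minAreaRect((q*1000).astype(np.float32)))
    bf=P[265:295,262:285]; q=bf[bf[...,2]>.05][:,:2]; print(cv2.minAreaRect((q*1000).astype(np.float32)))
E
python3 m.py
```

```text
mouth [ 0.54584921 -0.00472417] 0.04861587784388641
bend [0.53863599 0.03317492] 0.031437784214849475
far [0.52533372 0.0913964 ] 0.0325192229896079
0.06 821 ((554.4215087890625, -76.47663879394531), (75.50772094726562, 27.59331512451172), 86.19284057617188)
0.07 649 ((554.5552368164062, -76.14622497558594), (63.18252182006836, 27.19290542602539), 85.94598388671875)
0.076 481 ((554.8177490234375, -76.08224487304688), (51.05171585083008, 26.056682586669922), 86.57864379882812)
[ 0.58118517 -0.07798     0.051     ]
[ 0.52618386 -0.07445598  0.051     ]
((472.63623046875, 90.52552795410156), (169.920654296875, 35.254215240478516), 46.4725227355957)
((480.6949157714844, 65.0552978515625), (143.3164825439453, 18.812681198120117), 34.42527389526367)
```

Call:
carry_out:
  steps:
    - [[0.05,-0.03,0],-0.7,0.15]
    - [[0.11,-0.06,0],-1.5,0.15]
    - [[0.17,-0.09,0],-2.4,0.15]
    - [[0.23,-0.125,0],-3.3,0.15]
    - [[0.29,-0.16,0],-4.2,0.15]
    - [[0.35,-0.19,0],-5.1,0.15]
    - [[0.41,-0.22,0],-6.0,0.15]
    - [[0.46,-0.25,0],-6.5,0.15]
    - [[0.4837,-0.261,0],-6.65,0.15]
    - [[0.4837,-0.261,0],-6.65,0.15]

```text
time: 1.35
tool_pos: [0.5545, -0.1038, 0.2041]
ee_rot: [-3.14, -0.001, 1.514]
wrist_force: [-0.1, -1.4, 0.3]
width: 0.0399
finger_force: 0.0
```

```bash
python3 -c "
from h import *
s=snap('wrist','w1.png'); o=robot.get_obs(); print(o['tool_pos'],o['ee_rot'],o['width'],o['wrist_force'],s['R'],-s['R'].T@s['t'])"
```

```text
[ 0.55343785 -0.10551323  0.20433607] [-3.13933588e+00  1.17065523e-05  1.51142785e+00] 0.040110153854106205 [-0.63035236  0.33500674  0.21152376] [[ 9.98390405e-01 -5.67145575e-02 -2.40951526e-04]
 [-5.43616121e-02 -9.58163557e-01  2.81011412e-01]
 [-1.61683088e-02 -2.80545999e-01 -9.59704396e-01]] [ 0.55875779 -0.02221108  0.38329267]
```

View pics/w1.png

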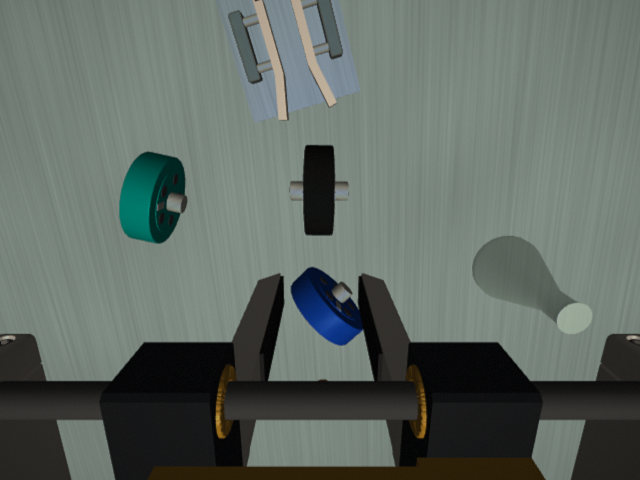

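The wrist view shows the black wheel's axle ends at (291,190) and (348,190). The cheek mouth tips are near (283,118) and (332,104). The cheek bends are near (277,74) and (310,60), and the blue wheel's nearest edge is at about (310,268).

```bash
cat > rel.py <<'E'
from m import *
s=np.load('last_wrist.npz'); P=cloud(s)
im=s['image'].astype(int)
def show(a,b,n): print(n,a[:2],b[:2],(a+b)[:2]/2)
show(pt(s,291,190,.044),pt(s,348,190.5,.044),'axle')
show(pt(s,283,118,.022),pt(s,332,104,.022),'mouth')
show(pt(s,277,74,.022),pt(s,310,60,.022),'bend')
show(pt(s,263,2,.022),pt(s,296,0,.022),'far')
m=(P[...,2]>.06)&(P[...,2]<.1); m[:135]=0;m[245:]=0;m[:,:290]=0;m[:,350:]=0
print('wheel',cv2.minAreaRect((P[m][:,:2]*1000).astype(np.float32)))
mb=(im[...,2]>im[...,0]+50)&(P[...,2]<.1)&(P[...,2]>.01); mb[:255]=0
q=P[mb]; print('blue',q.min(0),q.max(0)); print(q[q[:,1].argmax()])
# cheek pixels: fit
mc=(P[...,2]>.017)&(P[...,2]<.027)&(im[...,0]>im[...,2]+15)&(im[...,0]>130); mc[125:]=0
q=P[mc][:,:2]; print(len(q))
for side in (0,1):
    n,l,st,c=cv2.connectedComponentsWithStats(mc.astype(np.uint8)); 
for i in range(1,n):
    if st[i,4]>60:
        q=P[l==i][:,:2]; qs=q[(q[:,1]>.038)]
        f=np.polyfit(qs[:,1],qs[:,0],1); print('cheek',st[i],f,q[:,1].min(),np.polyval(f,[.04,.065,.09]))
E
python3 rel.py
```

```text
axle [ 0.52786    -0.07468211] [ 0.58126056 -0.07818591] [ 0.55456028 -0.07643401]
mouth [ 0.52374502 -0.00939253] [5.70649142e-01 4.40201580e-04] [ 0.54719708 -0.00447616]
bend [0.52154425 0.02917139] [0.55251221 0.03914068] [0.53702823 0.03415604]
far [0.51458517 0.08751838] [0.54343372 0.08740659] [0.52900945 0.08746249]
wheel ((553.6832275390625, -76.96133422851562), (74.96627044677734, 28.7827205657959), 86.3871841430664)
blue [ 0.5228675  -0.2269989   0.05517039] [ 0.58782131 -0.16022749  0.08598087]
[ 0.53769004 -0.16022749  0.05892911]
2019
cheek [ 253    0   34  120 1053] [-0.22469989  0.52964903] -0.010476389701513728 [0.52066103 0.51504354 0.50942604]
cheek [291   0  46 107 966] [-0.22500244  0.56235175] -0.0011401412767704073 [0.55335165 0.54772659 0.54210153]
```

Call:
carry_out:
  steps:
    - [[0,-0.0005,0.03],0,0.15]
    - [[0,-0.0005,0.07],0,0.15]
    - [[0,-0.0005,0.11],0,0.15]
    - [[0,-0.0005,0.145],0,0.15]
    - [[0,-0.0005,0.165],0,0.15]
    - [[0,-0.0005,0.174],0,0.15]
    - [[0,-0.0005,0.174],0,0.15]

```text
time: 2.28
tool_pos: [0.5521, -0.1076, 0.0313]
ee_rot: [-3.141, 0.0, 1.507]
wrist_force: [0.2, 0.8, -0.0]
width: 0.04
finger_force: 0.0
```

```bash
python3 -c "
from h import *
s=snap('wrist','w2.png'); o=robot.get_obs(); print(o['tool_pos'],o['ee_rot'],o['width'],o['wrist_force'])"
```

```text
[ 0.55286746 -0.10765084  0.03223582] [3.14058575e+00 4.79055862e-04 1.50736779e+00] 0.03982462067022379 [ 0.83588594  1.42960033 -0.53795632]
```

View pics/w2.png

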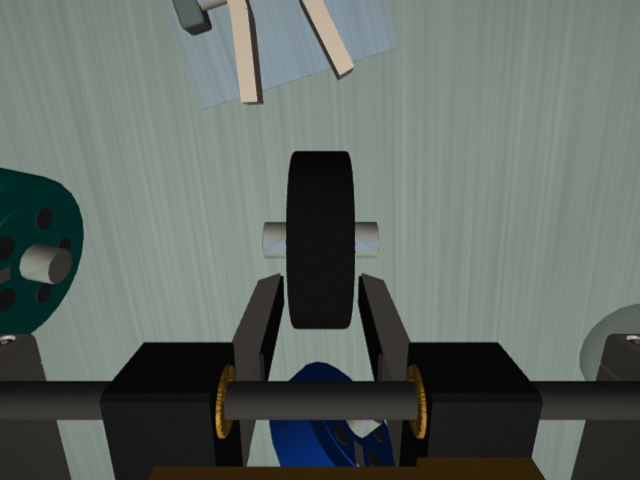

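The fingers straddle the wheel evenly. Finger fronts are at row 275 and the axle stubs' rear edge is at row 257, a gap of about 13 mm. Starting a gentle push.

Call:
carry_out:
  steps:
    - [[0.006,0,0],0,0.15]
    - [[0.011,0,0],0,0.15]
    - [[0.013,0,0],0,0.15]
    - [[0.015,0,0],0,0.15]
    - [[0.017,0,0],0,0.15]
    - [[0.019,0,0],0,0.15]
    - [[0.021,0,0],0,0.15]
    - [[0.023,0,0],0,0.15]
    - [[0.025,0,0],0,0.15]
    - [[0.026,0,0],0,0.15]

```text
time: 3.58
tool_pos: [0.5544, -0.0807, 0.0315]
ee_rot: [3.142, 0.0, 1.509]
wrist_force: [-1.0, 0.3, -0.2]
width: 0.0402
finger_force: 0.0
```

```bash
cat > look.py <<'E'
from m import *
import sys
s=snap('wrist',sys.argv[1] if len(sys.argv)>1 else None); o=robot.get_obs(); P=cloud(s)
p=o['tool_pos']; yaw=o['ee_rot'][2]
S=np.array([.5317,.0643]); d=np.array([-.2194,.9756]); n=np.array([-.9756,-.2194])
f=lambda q:np.round([(q[:2]-S)@d*1000,(q[:2]-S)@n*1000],1)
print('t',round(o['time'],2),'tcp',f(p),'z',p[2].round(4),'rel yaw deg',round(np.degrees(yaw)-102.67,1),'F',(o['wrist_force'][:2]@np.array([d,n]).T).round(1),o['wrist_force'][2].round(1),'w',o['width'].round(4))
m=(P[...,2]>.066)&(P[...,2]<.1); m[340:]=0; m[:,:240]=0; m[:,400:]=0
im=s['image'].max(-1); m&=im<75
k,l,st,c=cv2.connectedComponentsWithStats(m.astype(np.uint8)); i=1+st[1:,4].argmax()
q=P[l==i]; r=cv2.minAreaRect((q[:,:2]*1000).astype(np.float32))
b=cv2.boxPoints(r); e=sorted([b[1]-b[0],b[2]-b[1]],key=np.linalg.norm)[1]; a=np.degrees(np.arctan2(e[1],e[0]))%180
print('wheel top',f(np.array(r[0])/1000),np.round(r[1],1),'rel yaw',round(a-102.67,1), 'px',st[i])
E
python3 look.py
```

```text
Traceback (most recent call last):
  File "look.py", line 7, in <module>
    print('t',round(o['time'],2),'tcp',f(p),'z',p[2].round(4),'rel yaw deg',round(np.degrees(yaw)-102.67,1),'F',(o['wrist_force'][:2]@np.array([d,n]).T).round(1),o['wrist_force'][2].round(1),'w',o['width'].round(4))
                                                                                                                                                                                                   ^^^^^^^^^^^^^^^^
AttributeError: 'float' object has no attribute 'round'
```

```bash
sed -i "s/o\['width'\].round(4)/round(o['width'],4)/" look.py; python3 look.py
```

```text
t 3.67 tcp [-146.5    9.7] z 0.0315 rel yaw deg -16.2 F [ 0.4 -0.6] 0.4 w 0.0399
wheel top [-122.     3.2] [56.4 27.2] rel yaw -16.1 px [ 286  203   67  137 8776]
```

Call:
carry_out:
  steps:
    - [[0.005,0,0],0,0.15]
    - [[0.008,0,0],0,0.15]
    - [[0.0102,0.0006,0],-0.2,0.15]
    - [[0.0128,0.0011,0],-0.4,0.15]
    - [[0.0154,0.0015,0],-0.6,0.15]
    - [[0.0179,0.0018,0],-0.81,0.15]
    - [[0.0205,0.002,0],-1.01,0.15]
    - [[0.0231,0.0021,0],-1.21,0.15]
    - [[0.0256,0.0021,0],-1.42,0.15]
    - [[0.0282,0.0021,0],-1.62,0.15]

```text
time: 4.92
tool_pos: [0.5608, -0.0573, 0.0335]
ee_rot: [3.137, 0.01, 1.792]
wrist_force: [3.3, -12.0, 4.3]
width: 0.0399
finger_force: 6.2
```

```bash
python3 look.py w3.png
```

```text
t 4.97 tcp [-125.    -2.1] z 0.0339 rel yaw deg 0.1 F [-10.2  -1.1] 3.4 w 0.0399
wheel top [-101.5   -1.2] [26.9 69.4] rel yaw -12.3 px [ 281  190   90  150 9446]
```

View pics/w3.png

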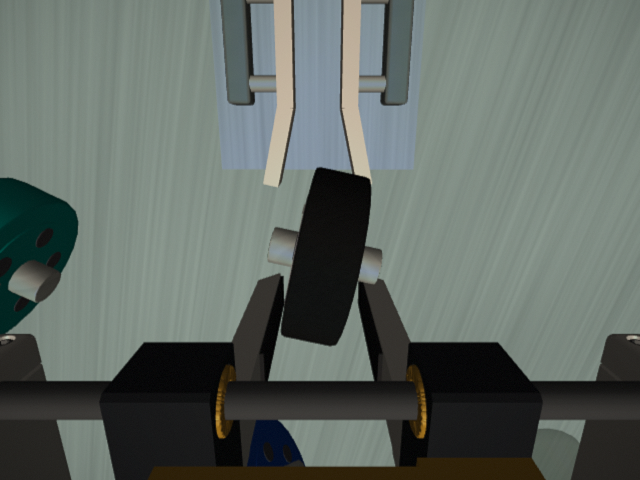

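The wheel has not yawed: it is still about 12° off, wedged between the left finger and the right cheek tip (its right front corner is at about (370,180)). I'll ease off, open the jaws, rise above the axle and square the wheel with a pinch.

Call:
carry_out:
  steps:
    - [[-0.006,0,0],0,0.15]
    - [[-0.01,0,0],0,0.15]
    - [[-0.012,0,0],0,-0.3]
    - [[-0.012,0,0],0,-0.7]
    - [[-0.012,0,0],0,-0.7]
    - [[-0.012,0,-0.012],0,-0.7]
    - [[-0.012,0,-0.024],0,-0.7]
    - [[-0.012,0,-0.024],0,-0.7]

```text
time: 5.98
tool_pos: [0.5623, -0.0648, 0.0578]
ee_rot: [3.138, 0.002, 1.791]
wrist_force: [1.0, -0.3, -0.9]
width: 0.0801
finger_force: 0.0
```

```bash
python3 look.py w4.png
```

```text
t 6.03 tcp [-132.4   -0.9] z 0.0568 rel yaw deg -0.0 F [ 0.  -0.1] -0.6 w 0.0799
wheel top [-106.9   -4.3] [27.4 69. ] rel yaw -10.3 px [ 293  175   75  138 7381]
```

Call:
carry_out:
  steps:
    - [[0.012,0.002,0],0.5,-0.7]
    - [[0.0255,0.0034,0],1.0,-0.7]
    - [[0.0255,0.0034,0],1.0,-0.7]
    - [[0.0255,0.0034,0],1.0,0.1]
    - [[0.0255,0.0034,0],1.0,0.35]
    - [[0.0255,0.0034,0],1.0,0.6]
    - [[0.0255,0.0034,0],1.0,0.6]

```text
time: 6.9
tool_pos: [0.5586, -0.0392, 0.0555]
ee_rot: [3.142, 0.0, 1.616]
wrist_force: [0.4, -0.1, 0.4]
width: 0.0433
finger_force: 0.0
```

```bash
python3 look.py w5.png
```

```text
t 6.95 tcp [-106.8   -3.5] z 0.0555 rel yaw deg -10.0 F [-0.4 -1. ] 0.1 w 0.0394
wheel top [-97.5  -6. ] [27.1 50.2] rel yaw -10.0 px [ 296  232   57  108 5837]
```

View pics/w5.png

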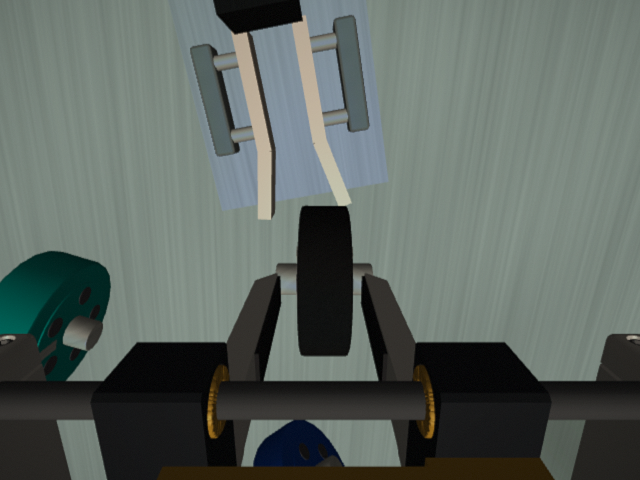

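The wheel's faces lie between the pads, with rim rows 206–355 and stubs at row 278. Its centre column is 325 against 321 for the jaw. I'll shift 1 mm, close, and pivot the wheel in place to about +7°.

Call:
carry_out:
  steps:
    - [[0,0.001,0],0,0.4]
    - [[0,0.001,0],0,0.6]
    - [[0,0.001,0],0,0.6]
    - [[0,0.001,0],0,0.6]
    - [[0,0.001,0],-0.3,0.6]
    - [[0,0.001,0],-0.6,0.6]
    - [[0,0.001,0],-0.9,0.6]
    - [[0,0.001,0],-1.2,0.6]
    - [[0,0.001,0],-1.5,0.6]
    - [[0,0.001,0],-1.7,0.6]

```text
time: 8.2
tool_pos: [0.5594, -0.0385, 0.0555]
ee_rot: [-3.141, -0.001, 1.915]
wrist_force: [-0.7, 1.3, 0.2]
width: 0.0255
finger_force: 30.0
```

```bash
sed -i 's/m\[340:\]=0/m[365:]=0/' look.py; python3 look.py w6.png
```

```text
t 8.25 tcp [-106.4   -4.5] z 0.0555 rel yaw deg 7.1 F [ 0.5 -0.8] 0.5 w 0.0255
wheel top [-105.2   -1.5] [47.6 70.2] rel yaw -10.5 px [ 261  232  121  124 8607]
```

Call:
carry_out:
  steps:
    - [[0,0,0],0,0.4]
    - [[0,0,0],0,0.15]
    - [[0,0,0],0,0.15]
    - [[-0.015,0,0],0,0.15]
    - [[-0.03,0,0],0,0.15]
    - [[-0.03,0,0],0,0.15]
    - [[-0.03,0,0.013],0,0.15]
    - [[-0.03,0,0.024],0,0.15]
    - [[-0.03,0,0.024],0,0.15]

```text
time: 9.38
tool_pos: [0.5681, -0.0666, 0.0293]
ee_rot: [-3.138, -0.002, 1.914]
wrist_force: [-0.4, -0.3, 0.1]
width: 0.0399
finger_force: 0.0
```

```bash
python3 look.py w7.png
```

```text
t 9.43 tcp [-135.9   -7.4] z 0.0303 rel yaw deg 7.0 F [0.2 0.9] 0.8 w 0.0403
wheel top [-106.2   -3.4] [27.3 68.6] rel yaw 6.7 px [  289   178    71   157 10309]
```

View pics/w7.png

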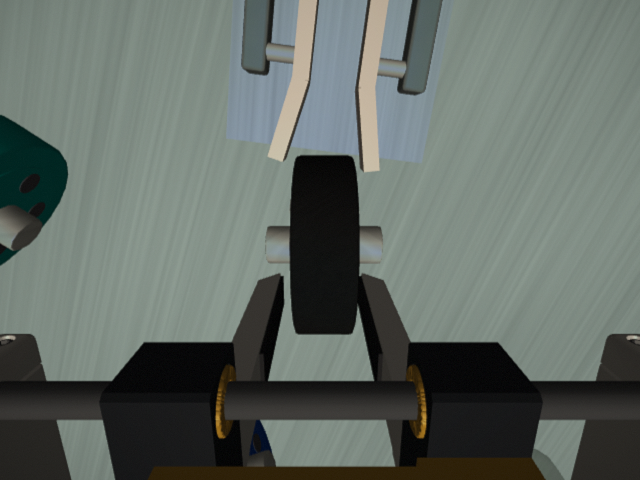

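The wheel is now at about (-106, -4) mm with a yaw of +6.7°, the stubs at row 244 and clear of the cheeks. I'll push about 26 mm, then square it again.

Call:
carry_out:
  steps:
    - [[0.007,0.0005,0],0,0.1]
    - [[0.0105,0.0005,0],0,0.1]
    - [[0.0135,0.0005,0],0,0.1]
    - [[0.0165,0.0005,0],0,0.1]
    - [[0.0195,0.0005,0],0,0.1]
    - [[0.0225,0.0005,0],0,0.1]
    - [[0.0255,0.0005,0],0,0.1]
    - [[0.0285,0.0005,0],0,0.1]
    - [[0.031,0.0005,0],0,0.1]
    - [[0.032,0.0005,0],0,0.1]

```text
time: 10.68
tool_pos: [0.5593, -0.0367, 0.0315]
ee_rot: [-3.142, 0.0, 1.913]
wrist_force: [-0.1, -0.5, -0.2]
width: 0.0423
finger_force: 0.0
```

```bash
python3 look.py w8.png
```

```text
t 10.72 tcp [-104.5   -4.8] z 0.0315 rel yaw deg 7.0 F [ 0.3 -0.4] -0.2 w 0.0425
wheel top [-85.4  -1.4] [26.1 67.8] rel yaw 7.0 px [ 287  204   67  148 9439]
```

Call:
carry_out:
  steps:
    - [[-0.006,0,0],0,0.1]
    - [[-0.008,0,-0.006],0,0.1]
    - [[-0.008,0,-0.025],0,0]
    - [[-0.008,0,-0.025],0,0]
    - [[0.006,0,-0.025],0,0]
    - [[0.019,0,-0.025],0,0]
    - [[0.019,0,-0.025],0,0.1]
    - [[0.019,0,-0.025],0,0.4]
    - [[0.019,0,-0.025],0,0.6]
    - [[0.019,0,-0.025],0,0.6]

```text
time: 11.98
tool_pos: [0.5531, -0.0191, 0.0564]
ee_rot: [-3.142, -0.0, 1.913]
wrist_force: [-0.3, -0.1, -0.8]
width: 0.0259
finger_force: 30.0
```

Call:
carry_out:
  steps:
    - [[0,0,0],0,0.6]
    - [[0,0,0],0.2,0.6]
    - [[0,0,0],0.4,0.6]
    - [[0,0,0],0.6,0.6]
    - [[0,0,0],0.7,0.6]
    - [[0,0,0],0.7,0.6]

```text
time: 12.72
tool_pos: [0.5529, -0.019, 0.0564]
ee_rot: [-3.141, 0.0, 1.791]
wrist_force: [-0.7, -0.2, -0.4]
width: 0.0255
finger_force: 30.0
```

```bash
python3 look.py w9.png
```

```text
t 12.78 tcp [-85.9  -2.4] z 0.0564 rel yaw deg -0.0 F [-0.  -0.1] -0.9 w 0.0255
wheel top [-83.8   0.1] [69.2 47.6] rel yaw -17.7 px [ 261  231  120  123 8508]
```

View pics/w9.png

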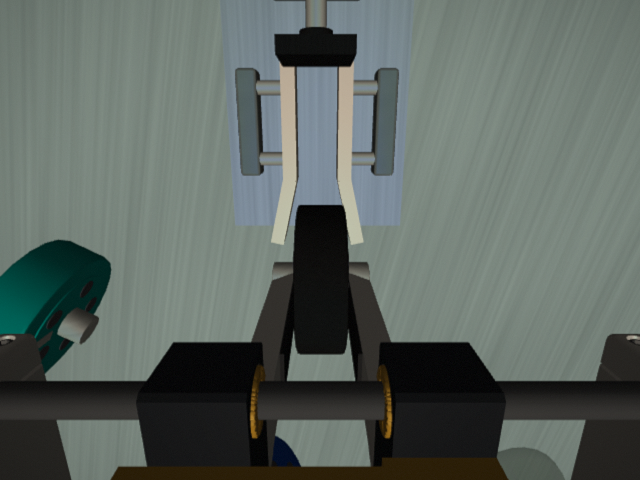

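The wheel is square in the mouth: its column is 321 and the clip centre column is 317, about 2 mm to the right. The buffer's front edge is at row 66. I'll release and go behind the axle again.

Call:
carry_out:
  steps:
    - [[0,0,0],0,0.4]
    - [[0,0,0],0,0.1]
    - [[0,0,0],0,0.1]
    - [[-0.015,0,0],0,0.1]
    - [[-0.029,-0.0005,0],0,0.1]
    - [[-0.029,-0.001,0],0,0.1]
    - [[-0.029,-0.001,0.013],0,0.1]
    - [[-0.029,-0.001,0.025],0,0.1]
    - [[-0.029,-0.001,0.025],0,0.1]

```text
time: 13.9
tool_pos: [0.5567, -0.0469, 0.0292]
ee_rot: [-3.138, -0.002, 1.792]
wrist_force: [0.5, -0.3, 0.6]
width: 0.042
finger_force: 0.0
```

```bash
python3 - <<'E'
from m import *
s=np.load('last_wrist.npz')
S=np.array([.5317,.0643]); d=np.array([-.2194,.9756])
print((pt(s,316,66,.059)[:2]-S)@d, (pt(s,316,60)), (pt(s,316,60)[:2]-S)@d)
E
python3 look.py
```

```text
0.02318445386024638 [0.5252482  0.09177832 0.04339926] 0.028223369860418224
t 13.95 tcp [-114.3   -0.7] z 0.0302 rel yaw deg -0.0 F [0.2 0. ] 0.9 w 0.0426
wheel top [-84.6  -1.7] [26.1 67.6] rel yaw -0.1 px [  292   180    69   155 10236]
```

Call:
carry_out:
  steps:
    - [[0.007,0,0],0,0.1]
    - [[0.011,0,0],0,0.1]
    - [[0.015,0,0],0,0.1]
    - [[0.019,0,0],0,0.1]
    - [[0.023,0,0],0,0.1]
    - [[0.027,0,0],0,0.1]
    - [[0.031,0,0],0,0.1]
    - [[0.035,0,0],0,0.1]
    - [[0.039,0,0],0,0.1]
    - [[0.043,0,0],0,0.1]

```text
time: 15.2
tool_pos: [0.5495, -0.0051, 0.0318]
ee_rot: [3.14, 0.0, 1.791]
wrist_force: [1.4, -2.3, 3.0]
width: 0.0421
finger_force: 1.5
```

```bash
python3 look.py w10.png
```

```text
t 15.25 tcp [-70.9  -2. ] z 0.0316 rel yaw deg -0.0 F [-2.9 -0.7] 2.0 w 0.0425
wheel top [-53.   -0.3] [27.3 67.7] rel yaw -0.4 px [ 283  206   68  147 9360]
```

View pics/w10.png

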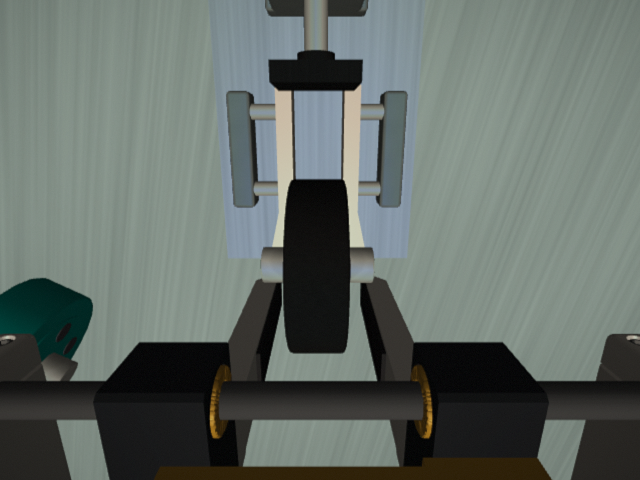

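The wheel is centred between the cheeks (column 317), with both stubs against the fingers and about 3 N of rub. Continuing.

Call:
carry_out:
  steps:
    - [[0.003,0,0],0,0.1]
    - [[0.006,0,0],0,0.1]
    - [[0.009,0,0],0,0.1]
    - [[0.012,0,0],0,0.1]
    - [[0.015,0,0],0,0.1]
    - [[0.018,0,0],0,0.1]
    - [[0.021,0,0],0,0.1]
    - [[0.024,0,0],0,0.1]
    - [[0.027,0,0],0,0.1]
    - [[0.029,0,0],0,0.1]

```text
time: 16.5
tool_pos: [0.5425, 0.0231, 0.0314]
ee_rot: [-3.141, -0.0, 1.791]
wrist_force: [0.4, -2.1, 1.8]
width: 0.0423
finger_force: 1.2
```

```bash
python3 look.py
```

```text
t 16.55 tcp [-42.3  -1.5] z 0.0314 rel yaw deg -0.0 F [-1.8 -0.2] 1.4 w 0.0422
wheel top [-22.8  -0.1] [26.1 66.1] rel yaw 0.2 px [ 285  205   68  148 9384]
```

Call:
carry_out:
  steps:
    - [[0.001,0,0],0,0.1]
    - [[0.0015,0,0],0,0.1]
    - [[0.002,0,0],0,0.1]
    - [[0.0025,0,0],0,0.1]
    - [[0.003,0,0],0,0.1]
    - [[0.0035,0,0],0,0.1]
    - [[0.004,0,0],0,0.1]
    - [[0.004,0,0],0,0.1]

```text
time: 17.55
tool_pos: [0.5417, 0.0268, 0.0314]
ee_rot: [3.142, -0.0, 1.791]
wrist_force: [0.7, -2.0, 1.6]
width: 0.0423
finger_force: 1.0
```

```bash
python3 look.py
```

```text
t 17.6 tcp [-38.8  -1.5] z 0.0314 rel yaw deg -0.0 F [-2.1 -0.3] 2.3 w 0.0425
wheel top [-19.9  -0.1] [25.9 67.1] rel yaw 0.2 px [ 285  206   67  147 9355]
```

Call:
carry_out:
  steps:
    - [[0.0005,0,0],0,0.1]
    - [[0.001,0,0],0,0.1]
    - [[0.0015,0,0],0,0.1]
    - [[0.002,0,0],0,0.1]
    - [[0.0025,0,0],0,0.1]
    - [[0.003,0,0],0,0.1]
    - [[0.003,0,0],0,0.1]

```text
time: 18.48
tool_pos: [0.5411, 0.0297, 0.0314]
ee_rot: [-3.142, -0.0, 1.791]
wrist_force: [0.5, -1.6, 0.8]
width: 0.042
finger_force: 0.9
```

```bash
python3 look.py
```

```text
t 18.52 tcp [-35.8  -1.6] z 0.0314 rel yaw deg -0.0 F [-1.3 -0.7] 0.2 w 0.0423
wheel top [-16.5   0. ] [25.9 67.1] rel yaw -0.1 px [ 285  205   67  148 9371]
```

Call:
carry_out:
  steps:
    - [[0.0005,0,0],0,0.1]
    - [[0.001,0,0],0,0.1]
    - [[0.0015,0,0],0,0.1]
    - [[0.002,0,0],0,0.1]
    - [[0.0025,0,0],0,0.1]
    - [[0.003,0,0],0,0.1]
    - [[0.003,0,0],0,0.1]

```text
time: 19.4
tool_pos: [0.5404, 0.0326, 0.0314]
ee_rot: [-3.142, -0.0, 1.791]
wrist_force: [-0.2, -1.6, 1.2]
width: 0.0422
finger_force: 0.8
```

```bash
python3 look.py w11.png
```

```text
t 19.45 tcp [-32.8  -1.5] z 0.0314 rel yaw deg -0.0 F [-0.7 -0. ] 0.2 w 0.0417
wheel top [-13.   -0.1] [26.1 66.9] rel yaw 0.3 px [ 285  204   68  149 9397]
```

Call:
carry_out:
  steps:
    - [[0.0005,0,0],0,0.1]
    - [[0.001,0,0],0,0.1]
    - [[0.0015,0,0],0,0.1]
    - [[0.002,0,0],0,0.1]
    - [[0.0025,0,0],0,0.1]
    - [[0.003,0,0],0,0.1]
    - [[0.003,0,0],0,0.1]

```text
time: 20.32
tool_pos: [0.5401, 0.0343, 0.0316]
ee_rot: [3.142, 0.002, 1.791]
wrist_force: [0.3, -5.6, 1.2]
width: 0.0427
finger_force: 2.9
```

```bash
python3 look.py w12.png; python3 - <<'E'
from m import *
s=np.load('last_wrist.npz'); c=s['image'][0:400,160:480,::-1]
cv2.imwrite('pics/c12.png',cv2.resize(c[:300],None,fx=2,fy=2))
E
```

```text
t 20.38 tcp [-31.1  -1.6] z 0.0316 rel yaw deg -0.1 F [-5.8  0.3] 2.6 w 0.0422
wheel top [-11.4  -0.8] [27.3 65.9] rel yaw 0.2 px [ 285  206   68  147 9328]
```

View pics/c12.png

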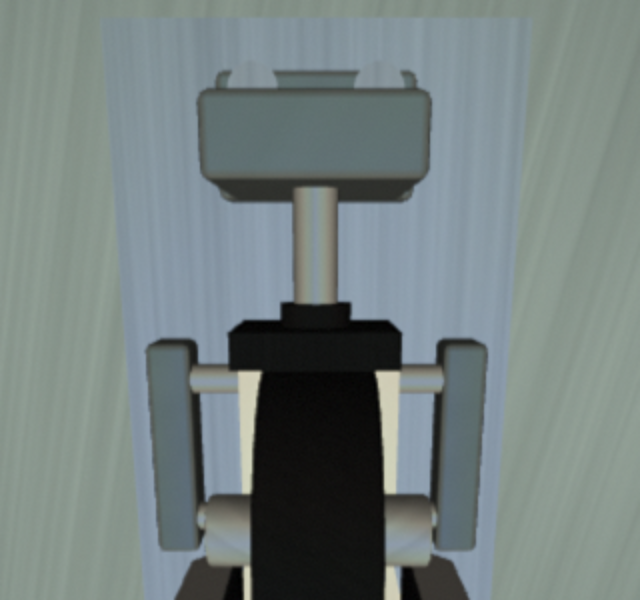

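Contact: the rim meets the buffer face with the wheel centred on it, and the wrist reads 5.8 N. I'll increase the push slowly.

Call:
carry_out:
  steps:
    - [[0.0005,0,0],0,0.1]
    - [[0.001,0,0],0,0.1]
    - [[0.0015,0,0],0,0.1]
    - [[0.0018,0,0],0,0.1]
    - [[0.0018,0,0],0,0.1]
    - [[0.0018,0,0],0,0.1]

```text
time: 21.12
tool_pos: [0.54, 0.0346, 0.0317]
ee_rot: [3.142, 0.005, 1.791]
wrist_force: [1.7, -8.0, 1.3]
width: 0.0424
finger_force: 4.5
```

Call:
carry_out:
  steps:
    - [[0.0005,0,0],0,0.1]
    - [[0.001,0,0],0,0.1]
    - [[0.0015,0,0],0,0.1]
    - [[0.002,0,0],0,0.1]
    - [[0.0022,0,0],0,0.1]
    - [[0.0022,0,0],0,0.1]
    - [[0.0022,0,0],0,0.1]

```text
time: 22.0
tool_pos: [0.5398, 0.0351, 0.0317]
ee_rot: [3.142, 0.008, 1.791]
wrist_force: [2.2, -12.9, -0.2]
width: 0.0424
finger_force: 6.3
```

```bash
python3 look.py w13.png
```

```text
t 22.05 tcp [-30.3  -1.5] z 0.0318 rel yaw deg -0.1 F [-11.6   0.2] 0.5 w 0.0424
wheel top [-10.3  -0.8] [27.2 65.3] rel yaw 0.4 px [ 285  207   68  146 9266]
```

Pressed with about 10 N at the buffer. Backing off slowly.

Call:
carry_out:
  steps:
    - [[-0.0007,0,0],0,0.1]
    - [[-0.0014,0,0],0,0.1]
    - [[-0.0021,0,0],0,0.1]
    - [[-0.0028,0,0],0,0.1]
    - [[-0.0035,0,0],0,0.1]
    - [[-0.0042,0,0],0,0.1]
    - [[-0.0049,0,0],0,0.1]
    - [[-0.0056,0,0],0,0.1]
    - [[-0.0063,0,0],0,0.1]
    - [[-0.007,0,0],0,0.1]

```text
time: 23.3
tool_pos: [0.5398, 0.0334, 0.0309]
ee_rot: [-3.141, -0.002, 1.792]
wrist_force: [-0.2, -0.2, 0.3]
width: 0.0419
finger_force: 0.0
```

Call:
carry_out:
  steps:
    - [[-0.002,0,0],0,0.1]
    - [[-0.005,0,0],0,0.1]
    - [[-0.01,0,0],0,0.1]
    - [[-0.016,0,0],0,0.0]
    - [[-0.022,0,0],0,0.0]
    - [[-0.022,0,-0.03],0,0.0]
    - [[-0.022,0,-0.06],0,0.0]
    - [[-0.022,0,-0.09],0,0.0]
    - [[-0.03,0,-0.12],0,0.0]
    - [[-0.03,0,-0.12],0,0.0]

```text
time: 24.55
tool_pos: [0.5489, 0.0025, 0.1545]
ee_rot: [3.135, 0.002, 1.79]
wrist_force: [-0.1, 0.1, -0.1]
width: 0.0468
finger_force: 0.0
```

```bash
python3 look.py w14.png; python3 - <<'E'
from m import *
w=np.load('last_wrist.npz')['image'][:,:,::-1]
s=snap('scene'); K,R,t=s['mtx'],s['R'],s['t']
x=K@(R@np.array([.535,.055,.04])+t); u,v=(x[:2]/x[2]).astype(int); print(u,v)
a=cv2.resize(s['image'][v-50:v+50,u-50:u+50,::-1],(400,400),interpolation=cv2.INTER_CUBIC)
b=cv2.resize(w[0:260,190:450],(400,400))
cv2.imwrite('pics/fin.png',np.hstack([a,b]))
E
```

```text
t 24.6 tcp [-63.4  -2.1] z 0.1522 rel yaw deg -0.1 F [0.2 0.3] -0.6 w 0.0468
wheel top [-13.   -0.2] [27.4 68.8] rel yaw -0.1 px [ 297  124   39   96 3458]
325 213
```

View pics/fin.png

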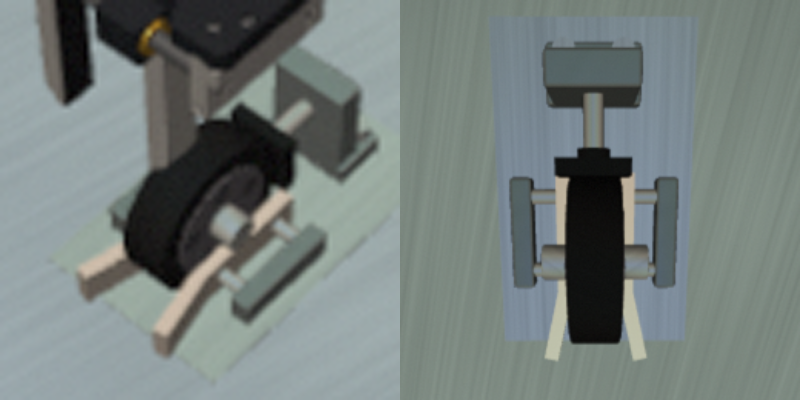

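The wheel stands straight between the cheeks, touching the buffer (right half, row 175). No steel bar is visible on the upper face, so it is in the lower half. The robot is clear.

```bash
python3 -c "
from bench import robot
print(robot.close_job())"
```

```text
the job is handed in; nothing more can be done
None
```

The job is handed in: the wheel was rolled into the clip, pressed against the buffer with about 10 N (estimated from a wrist reading of about 12 N) and left standing straight. It should still be bearing on the buffer, but I could not measure that contact after letting go, and no verdict came back.

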